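# Fetch the orange gauge from the revolving gauge rack

### The job

Turn the revolving gauge rack by its black six-sided knob until the pocket with the orange-handled gauge stands over the yellow pointer of the foot, let it come to rest, and then draw the orange gauge out of its slanted pocket. Stand it gently upright on the round black pad of the blue checking plate, fully on the pad, and let go. Leave the other gauges in their pockets and everything else on the bench where it is.

Things in the scene. Friction and masses are not known exactly. Their poses are not given: they have to be found in the camera images.
- wheel (a joint): angle of the rack's wheel about its vertical axis, rad, 0 at the start of the episode wherever the wheel stands, growing anticlockwise seen from above. It turns without end either way against a light friction (about 0.2 N m), has no stops or detents and stays where it is left.
- foot: dark round foot of the rack, fixed, 200 mm across, 30 mm high; origin on the bench, on the wheel's axis; the pointer lies along its -x. On it turns the blue wheel with five slanted aluminium pockets 72 degrees apart (gauges reach 165 mm from the axis, 200 mm above the bench). A column carries a blue top disc, 200 mm across, upper face 225 mm above the bench, with a dot over each pocket in its gauge's colour.
- knob (a point): grip point on the wheel's axis, at mid-height of the black hexagonal knob on the top disc: 46 mm across its upright flats, 53 mm over the corners, from 225 to 267 mm above the bench; this point is 246 mm above the bench. The knob is one with the wheel; one of its six flats faces the direction of the orange pocket (the others lie at every 60 degrees from it).
- pointer (a point): tip of the yellow pointer, a bar 30 mm wide and 12 mm high on the bench, sticking out of the rack's foot roughly towards the robot; 210 mm from the wheel's axis. Seen from above, the wanted pocket must stand on the line from the axis to this tip, within about 10 degrees.
- pocket_orange (a point): centre of the floor of the orange gauge's pocket, 75 mm from the wheel's axis, 64 mm above the bench; turns with the wheel. Every pocket is a square aluminium sleeve, 49 mm inside, 40 mm deep, walls 4 mm, its axis leaning outward (away from the wheel's axis) 30 degrees from vertical; it is open at its upper end.
- gauge_orange: the wanted gauge, loose, 0.26 to 0.46 kg: steel foot 44 x 44 x 45 mm, dark collar 34 mm square to 52 mm, orange handle 28 x 28 mm from 52 to 147 mm, end cap to 150 mm. Origin: centre of the foot's underside; z along the gauge to the handle's end. In the pocket it leans outward 30 degrees, foot down, its own y level (along the wheel's rim); it is drawn out along its z, over 40 mm.
- plate: blue checking plate, fixed, 130 x 250 x 14 mm, lying flat. Origin: on the bench under the centre of the round pad; y along the plate; the plate runs from y = -190 to +60 mm, x = -65 to +65 mm. A blue bracket with a square window, 90 mm wide and 103 mm high, stands on it at y = -95 to -185 mm, x = -15 to +15 mm.
- pad (a point): centre of the upper face of the round black pad, 90 mm across, 18 mm above the bench, on the blue plate.
- gauge_blue: a gauge of the same shape and size with a blue handle, loose in its own pocket, 72 degrees anticlockwise (from above) from the orange one's; leave it there. Origin: centre of the underside of its foot.
- pocket_blue (a point): centre of the floor of the pocket of the blue gauge; turns with the wheel.
- gauge_green: a gauge of the same shape and size with a green handle, loose in its own pocket, 144 degrees anticlockwise (from above) from the orange one's; leave it there. Origin: centre of the underside of its foot.
- pocket_green (a point): centre of the floor of the pocket of the green gauge; turns with the wheel.
- gauge_white: a gauge of the same shape and size with a white handle, loose in its own pocket, 216 degrees anticlockwise (from above) from the orange one's; leave it there. Origin: centre of the underside of its foot.
- pocket_white (a point): centre of the floor of the pocket of the white gauge; turns with the wheel.
- gauge_black: a gauge of the same shape and size with a black handle, loose in its own pocket, 288 degrees anticlockwise (from above) from the orange one's; leave it there. Origin: centre of the underside of its foot.
- pocket_black (a point): centre of the floor of the pocket of the black gauge; turns with the wheel.
- slab: aluminium slab 300 x 100 x 12 mm lying on the bench; origin under its centre. Bystander, leave it alone.
- driver: screwdriver with a red handle lying on the bench; origin under it. Bystander, leave it alone.
- oil: oil bottle, 60 mm across, 150 mm high, red cap; origin under its centre. Bystander, leave it alone.
- carton: closed cardboard carton 120 x 160 x 70 mm; origin under its centre. Bystander, leave it alone.
- roller: black roller, 60 mm across, 30 mm high, standing on its end face; origin under its centre. Bystander, leave it alone.
There are look-alikes about, which are no part of the job. What is shaped like the gauge_green but purple is not meant.

How it is judged:
By the outcome, as a careful person would: the job done as asked, in the order asked, and still so for the second after the job is handed in, with the robot touching nothing.
It also fails if it takes over 64 s, if anything falls off the work surface, if the arm or the gripper's body presses on something with over 40 N, if the wrist force passes 120 N, or if a joint passes its speed limit or range.

### The arm

A 6-joint arm with a two-finger parallel gripper is mounted at the origin on the work surface. World frame = base frame: x ahead of the robot, y to its left, z up, the work surface at z = 0. Lengths are in m, angles in rad, forces in N, time in s.
With the tool pointing down it reaches from about 0.25 to 0.725 m from the base axis. Payload 4 kg.
Tool frame: the origin (TCP) lies on the centre line of the jaws, within the pads' length; the fingertips stand 17 mm ahead of it and the grasp point (between the pads) lies 2 mm behind it; z points along the fingers, y is the line along which they close (so a half turn about z gives the same grasp; the last joint's range is limited). The gripper opens to 85 mm and grips with 20 to 120 N. Pads are 22 mm wide; open, the fingers measure 114 mm over their backs; the gripper's body (76 mm by 85 mm) begins 54 mm behind the grasp point. The pads swing forward as they close: fully open they stand 13 mm farther back than shut.
Start: joints at [-1.25, 0.241, 0.005, 1.335, 0, 1.571], TCP at [0.158, -0.474, 0.248] pointing down, gripper open.
Joint ranges: [-2.72, 2.72], [-1.05, 1.87], [-1.09, 1.28], [-1.99, 2.15], [-1.42, 1.44], [-3.14, 3.14]. Speed limits (rad/s): [2.79, 2.79, 3.14, 3.14, 3.14, 3.14].

### API

Orientations are given as a unit quaternion [x, y, z, w].
In Python, from workcell import bot, camera, get_calibration gives the robot as it stands.
- The arm moves only by the tool apply_moves, never from a script. Its argument "steps" is a list of rows, each a list of 3 entries, a list of its own where there are three numbers: the shift along the tool's x, y, z as a fraction of full scale, then the turn, a rotation vector about the tool's x, y, z as a fraction of full scale, then the opening, from 0 (shut) to 1 (fully open). A call has exactly 8 rows; each row shifts and turns the commanded pose from where the row before left it, along the tool's axes as they then stand; what a row does not reach is not made up. Full scale, the value 1, is 20 cm for a shift and pi rad for a turn. A row lasts 1/12 s, in which the tool goes at most 41.7 mm and 7.16 degrees, less where a joint would pass 70% of its speed; a pose out of reach is approached as far as the arm can. A call with a number of a shift or a turn outside -1 to 1 is refused whole. A call with a gripper value outside its range is refused whole. The fingers move at their own pace and stop on an object; the grip force is fixed at half the most. Time passes only in rows, so rows that do not move let the fingers close, or fill a call up. It gives the time, the measured TCP pose, the force, the opening and the grip force at its end, in the units of the state.
- bot.get_obs(): the state, without advancing time (a new reading comes with each control period).
- camera(name): name is "side" or "top"; returns (picture, depth): 384x512x3 uint8, red, green, blue; 384x512 float32, m along the optical axis (not along the pixel's ray), 0 where there is no reading.
- get_calibration(name): a dict with "fov_y" (degrees; the focal length in pixels is half the picture's height over the tangent of half this angle, whatever the lens; pixels are square), "cx", "cy" (the principal point, pixels), "rvec" (rotation vector, rad) and "tvec" (3), from world to camera coordinates, as OpenCV has them. Camera axes: x right, y down, z forward; pixel columns grow to the right and rows downward; lengths in m; the calibration is good to about 2 mm. A picture is of the moment at which its call begins. get_calibration takes no time and is no camera call.
- bot.job_done(): hands the job in; it is judged then, once.
The state is a dict: "clock": time; "joint_pos": joint angles; "joint_vel": joint speeds; "tau": joint torques, N m; "eef_pos": TCP position; "tool_rot": TCP orientation; "ft_force": force on the tool from outside, world axes, zero at the start; "ft_torque": the same for the moment, N m; "grip_width": finger opening in m; "grasp_force": force on a finger pad.
Only numpy, scipy, OpenCV 4.12 (cv2) and the standard library are available. Lean on these libraries where they do the work, as an engineer would, in place of code of your own. Each camera call takes 0.05 s, during which the arm holds its last target. There are 200 camera calls.

## Working session

There is one attempt and no reset: what is moved stays moved. The work goes in short steps, Python scripts to look and compute and a tool call to move; the robot and the scene stay as the last step left them, time stands still between calls to the robot, and variables do not carry over. Pictures are saved under pics/ and viewed, at most 10 in all, crops included, and the job is handed in when it is done.

Besides the shell and the picture viewer there is one more tool, called by a JSON object that holds its "name" and its "arguments", one argument or row to a line. apply_moves: Moves the arm, as the interface text tells. Its arguments: {"type":"object","properties":{"steps":{"type":"array"}},"required":["steps"]}

```bash
mkdir -p pics; ls; cat > h.py <<'E'
import numpy as np, cv2
from scipy.spatial.transform import Rotation as R
from workcell import bot, camera, get_calibration
def cal(n):
    c=get_calibration(n); f=192/np.tan(np.radians(c["fov_y"])/2)
    return f,c["cx"],c["cy"],R.from_rotvec(np.ravel(c["rvec"])).as_matrix(),np.ravel(c["tvec"])
def cloud(n,d):
    f,cx,cy,M,t=cal(n); v,u=np.mgrid[:384,:512]
    p=np.stack([(u-cx)/f*d,(v-cy)/f*d,d],-1)
    return (p-t)@M
def proj(n,P):
    f,cx,cy,M,t=cal(n); q=np.atleast_2d(P)@M.T+t
    return np.c_[f*q[:,0]/q[:,2]+cx,f*q[:,1]/q[:,2]+cy]
def snap(n,name,crop=None,s=1.5):
    im,d=camera(n); np.savez(f"{name}.npz",im=im,d=d)
    x=im if crop is None else im[crop[1]:crop[3],crop[0]:crop[2]]
    cv2.imwrite(f"pics/{name}.png",cv2.resize(x[...,::-1],None,fx=s,fy=s,interpolation=cv2.INTER_CUBIC)); return im,d
E
python3 - <<'E'
from h import *
for n in("top","side"):
    snap(n,n+"0"); print(n,get_calibration(n))
print(bot.get_obs())
E
```

```text
pics
top {'fov_y': 49.90158345585827, 'cx': 253.86684273001825, 'cy': 193.5915684407195, 'rvec': array([ 2.15810898, -2.10454998,  0.20239141]), 'tvec': array([0.05350876, 0.54990635, 1.28822975])}
side {'fov_y': 52.87332785316759, 'cx': 253.62546906153545, 'cy': 195.46478363865563, 'rvec': array([ 0.36085256, -2.71908595,  1.30565297]), 'tvec': array([0.5160727 , 0.17935129, 1.50332987])}
{'clock': 0.1, 'joint_pos': array([-1.25004198e+00,  2.41353786e-01,  3.86232792e-03,  1.33522292e+00,
        1.51383008e-05,  1.57081129e+00]), 'joint_vel': array([-0.00133126,  0.0003806 ,  0.00229716,  0.00011428, -0.00139716,
       -0.00050211]), 'tau': array([ 3.05399253e-04, -3.73138869e+01,  2.53008950e+01,  1.08523242e-02,
        9.40839027e-05, -9.02203624e-06]), 'eef_pos': array([ 0.15747483, -0.47398422,  0.24749519]), 'tool_rot': array([ 9.87167865e-01,  1.59683084e-01, -1.45682556e-04, -9.47927125e-04]), 'ft_force': array([ 0.79989889, -0.44158936, -0.34746825]), 'ft_torque': array([ 0.00686816,  0.04246649, -0.02373783]), 'grasp_force': 0.0, 'grip_width': 0.08530166409655911}
```

View pics/top0.png

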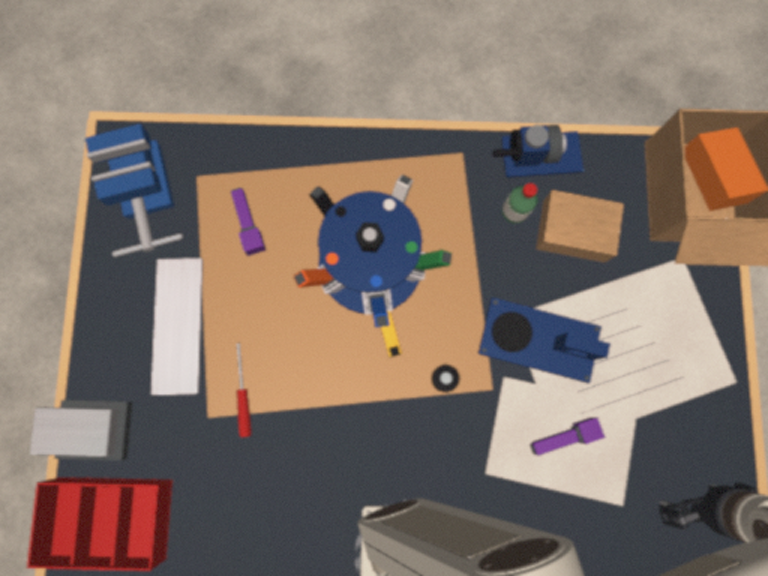

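View pics/side0.png

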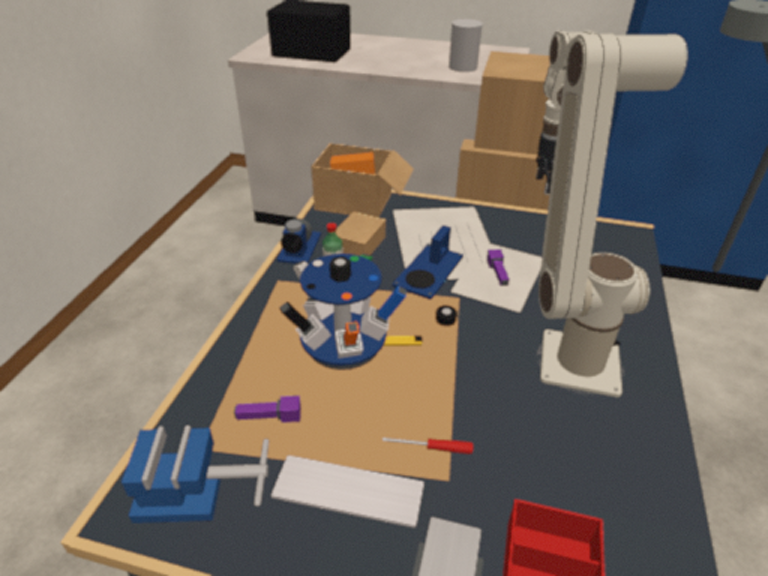

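The top view shows the rack with its knob at (370,236) and the orange gauge at (312,276). The yellow pointer tip is at (393,352), the pad at (512,332), and purple look-alikes are at (247,220) and (568,437), all in 1.5x pixels. The only orange-handled gauge is the one in the rack at (312,276), with its orange dot at (332,259). The orange block in the box is not a gauge. Next I measure the points.

```bash
cat >> h.py <<'E'
def ray(n,uv,z):
    f,cx,cy,M,t=cal(n); uv=np.atleast_2d(uv); d=np.c_[(uv[:,0]-cx)/f,(uv[:,1]-cy)/f,np.ones(len(uv))]@M
    C=-t@M; return C+d*((z-C[2])/d[:,2])[:,None]
E
python3 - <<'E'
from h import *
for n in("top","side"):
    a=np.load(n+"0.npz"); im=a["im"].astype(int); P=cloud(n,a["d"]); hsv=cv2.cvtColor(a["im"],cv2.COLOR_RGB2HSV).astype(int)
    H,S,V=hsv[...,0],hsv[...,1],hsv[...,2]; z=P[...,2]; x=P[...,0]; y=P[...,1]
    near=(abs(x-.55)<.25)&(abs(y-.05)<.3)
    print(n)
    for nm,m in dict(disc=(abs(z-.225)<.008)&near,orange=(H<12)&(S>170)&(V>120)&near,yellow=(H>20)&(H<32)&(S>150)&near&(z<.04),
        pad=(V<50)&(abs(z-.018)<.006)&(y<0),knobtop=(abs(z-.267)<.006)&near).items():
        k,l,st,c=cv2.connectedComponentsWithStats(m.astype(np.uint8))
        for i in range(1,k):
            if st[i,4]>8:
                q=P[l==i]; print(nm,st[i],c[i].round(1),"mean",q.mean(0).round(4),"min",q.min(0).round(3),"max",q.max(0).round(3))
                (cc,rr)=cv2.minEnclosingCircle(q[:,:2].astype(np.float32)); print("   circ",np.round(cc,4),round(rr,4))
E
```

```text
top
disc [ 211  127   70   68 3384] [245.8 161. ] mean [0.611  0.0937 0.2235] min [ 0.514 -0.004  0.217] max [0.714 0.193 0.233]
   circ [0.614  0.0941] 0.1003
orange [349 123   9   8  55] [352.8 126.4] mean [ 0.7498 -0.2332  0.1485] min [ 0.738 -0.247  0.143] max [ 0.763 -0.221  0.155]
   circ [ 0.7495 -0.234 ] 0.0138
orange [218 169   7   7  37] [221. 172.] mean [0.5762 0.1632 0.2246] min [0.567 0.155 0.22 ] max [0.586 0.172 0.229]
   circ [0.5768 0.1637] 0.0098
orange [199 180  22  11 167] [209.6 184.5] mean [0.5503 0.1993 0.169 ] min [0.309 0.077 0.118] max [0.573 0.228 1.365]
   circ [0.4335 0.1497] 0.1444
yellow [255 216  10  16  99] [259.6 223.6] mean [0.4554 0.0456 0.0106] min [0.431 0.031 0.004] max [0.481 0.061 0.018]
   circ [0.456 0.046] 0.0254
pad [329 209  25  25 453] [341. 221.] mean [ 0.4702 -0.2216  0.017 ] min [ 0.43  -0.262  0.012] max [ 0.51  -0.182  0.023]
   circ [ 0.4711 -0.2214] 0.0413
knobtop [237 148  19  17 236] [245.7 156. ] mean [0.6135 0.0938 0.2657] min [0.591 0.068 0.261] max [0.638 0.118 0.271]
   circ [0.6136 0.0931] 0.0255
side
disc [ 200  169   54 
[... 511 characters left out ...]
1561] min [0.529 0.197 0.11 ] max [0.568 0.243 0.191]
   circ [0.5495 0.2195] 0.024
yellow [257 224  24   6 127] [267.7 226.7] mean [0.462  0.0522 0.0107] min [0.411 0.028 0.002] max [0.505 0.074 0.02 ]
   circ [0.4586 0.051 ] 0.0476
pad [271 181  18  11 149] [279.6 185.7] mean [ 0.4702 -0.2174  0.0176] min [ 0.43  -0.257  0.012] max [ 0.51  -0.176  0.023]
   circ [ 0.4698 -0.2164] 0.0413
pad [291 211  12   5  24] [296.3 213.2] mean [ 0.3645 -0.0498  0.0189] min [ 0.342 -0.061  0.012] max [ 0.389 -0.044  0.024]
   circ [ 0.3652 -0.059 ] 0.0235
knobtop [219 171  15  10 103] [226.4 175.2] mean [0.6118 0.0962 0.266 ] min [0.589 0.068 0.261] max [0.636 0.12  0.271]
   circ [0.6129 0.0944] 0.0264
```

Wheel axis is about (0.6135, 0.0935). The orange pocket points at 118° and the pointer at about 196°, so the wheel turns about +78°. The pad is at about (0.470, -0.220), and heights and radii match the given sizes. I start by lifting and turning the tool so the jaws suit the knob's flats (closing line at -2°).

{"name": "apply_moves", "arguments": {
  "steps": [
    [[0,0,-0.05],[0,0,-0.0387],1],
    [[0,0,-0.05],[0,0,-0.0387],1],
    [[0,0,-0.05],[0,0,-0.0387],1],
    [[0,0,-0.05],[0,0,-0.0387],1],
    [[0,0,-0.05],[0,0,-0.0387],1],
    [[0,0,-0.05],[0,0,-0.0387],1],
    [[0,0,-0.05],[0,0,-0.0387],1],
    [[0,0,-0.05],[0,0,-0.0387],1]
  ]
}}

```text
clock: 0.77
eef_pos: [0.1576, -0.4742, 0.3283]
tool_rot: [0.796, 0.605, 0.0, -0.001]
ft_force: [-0.0, -0.7, -0.3]
grip_width: 0.0853
grasp_force: 0.0
```

{"name": "apply_moves", "arguments": {
  "steps": [
    [[0,0,0],[0,0,-0.0387],1],
    [[0,0,0],[0,0,-0.0387],1],
    [[0.1,0.075,0],[0,0,0],1],
    [[0.1458,0.109,0],[0,0,0],1],
    [[0.1458,0.109,0],[0,0,0],1],
    [[0.1458,0.109,0],[0,0,0],1],
    [[0.1458,0.109,0],[0,0,0],1],
    [[0.1458,0.109,0],[0,0,0],1]
  ]
}}

```text
clock: 1.43
eef_pos: [0.2877, -0.3115, 0.3279]
tool_rot: [0.719, 0.695, 0.0, -0.0]
ft_force: [0.4, -0.1, 0.2]
grip_width: 0.0858
grasp_force: 0.0
```

```bash
cat >> h.py <<'E'
def st():
    o=bot.get_obs(); r=R.from_quat(o["tool_rot"]).as_matrix()
    print("t",round(o["clock"],2),"p",o["eef_pos"].round(4),"xang",np.degrees(np.arctan2(r[1,0],r[0,0])).round(2),"yang",np.degrees(np.arctan2(r[1,1],r[0,1])).round(2),"z",r[:,2].round(3),"F",o["ft_force"].round(1),"T",o["ft_torque"].round(2),"w",round(o["grip_width"],4),"g",round(o["grasp_force"],1),"q",o["joint_pos"].round(2))
    return o["eef_pos"],r
def todo(p,zdir=None,yang=None):
    e,r=st(); print("shift rows total (fs):",(r.T@(np.array(p)-e)/.2).round(4))
E
python3 -c "
from h import *
todo([.6135,.0935,.33])"
```

```text
t 1.43 p [ 0.2877 -0.3115  0.3279] xang 88.0 yang -2.0 z [-0.     0.001 -1.   ] F [ 0.4 -0.1  0.2] T [ 0.01 -0.03 -0.03] w 0.0858 g 0.0 q [-0.83  0.07  0.    1.51  0.    0.78]
shift rows total (fs): [ 2.0805  1.5571 -0.01  ]
```

{"name": "apply_moves", "arguments": {
  "steps": [
    [[0.14,0.105,0],[0,0,0],1],
    [[0.14,0.105,0],[0,0,0],1],
    [[0.14,0.105,0],[0,0,0],1],
    [[0.14,0.105,0],[0,0,0],1],
    [[0.14,0.105,0],[0,0,0],1],
    [[0.14,0.105,0],[0,0,0],1],
    [[0.14,0.105,0],[0,0,0],1],
    [[0.14,0.105,0],[0,0,0],1]
  ]
}}

```text
clock: 2.1
eef_pos: [0.4634, -0.0932, 0.328]
tool_rot: [0.719, 0.695, -0.0, -0.0]
ft_force: [0.1, -1.3, -0.3]
grip_width: 0.0856
grasp_force: 0.0
```

{"name": "apply_moves", "arguments": {
  "steps": [
    [[0.14,0.105,0],[0,0,0],1],
    [[0.14,0.105,0],[0,0,0],1],
    [[0.14,0.105,0],[0,0,0],1],
    [[0.14,0.105,0],[0,0,0],1],
    [[0.14,0.105,0],[0,0,0],1],
    [[0.1,0.075,0],[0,0,0],1],
    [[0.05,0.037,0],[0,0,0],1],
    [[0,0,0],[0,0,0],1]
  ]
}}

```text
clock: 2.77
eef_pos: [0.597, 0.0732, 0.3263]
tool_rot: [0.718, 0.696, -0.001, -0.001]
ft_force: [-0.6, -0.7, -0.4]
grip_width: 0.0854
grasp_force: 0.0
```

```bash
python3 -c "
from h import *
todo([.6135,.0935,.25])"
```

```text
t 2.77 p [0.597  0.0732 0.3263] xang 88.24 yang -1.76 z [-0.002  0.    -1.   ] F [-0.6 -0.7 -0.4] T [-0.    0.02  0.08] w 0.0854 g 0.0 q [0.12 0.44 0.49 1.62 0.   1.72]
shift rows total (fs): [0.1038 0.0803 0.3812]
```

{"name": "apply_moves", "arguments": {
  "steps": [
    [[0.052,0.04,0],[0,0,0],1],
    [[0.052,0.04,0],[0,0,0],1],
    [[0,0,0.076],[0,0,0],1],
    [[0,0,0.076],[0,0,0],1],
    [[0,0,0.076],[0,0,0],1],
    [[0,0,0.076],[0,0,0],1],
    [[0,0,0.076],[0,0,0],1],
    [[0,0,0],[0,0,0],1]
  ]
}}

```text
clock: 3.43
eef_pos: [0.6103, 0.0896, 0.2485]
tool_rot: [0.719, 0.695, -0.003, -0.002]
ft_force: [-0.3, -0.1, -0.8]
grip_width: 0.0856
grasp_force: 0.0
```

```bash
python3 -c "
from h import *
todo([.6135,.0935,.25])
snap('side','side1',(150,80,350,280),3)"
```

```text
t 3.43 p [0.6103 0.0896 0.2485] xang 87.98 yang -2.02 z [-0.007 -0.001 -1.   ] F [-0.3 -0.1 -0.8] T [-0.01  0.06 -0.04] w 0.0856 g 0.0 q [ 0.15  0.49  0.36  1.45 -0.    1.75]
shift rows total (fs): [ 0.0201  0.0153 -0.0074]
```

View pics/side1.png

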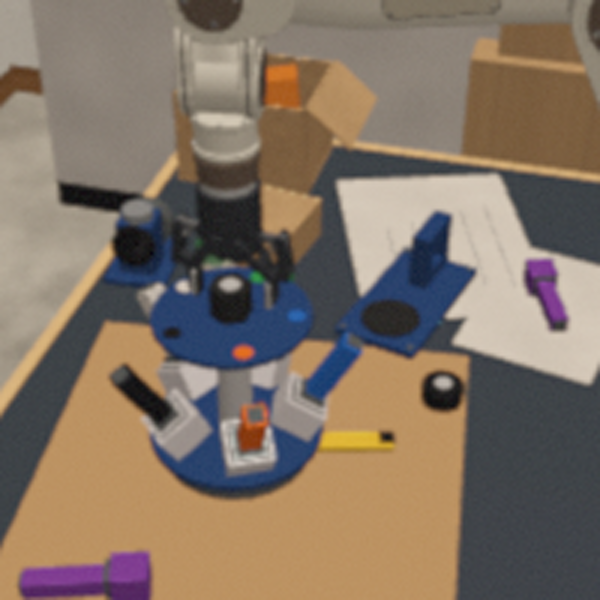

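The crop shows the open jaws straddling the black knob at about (232,297), with the orange gauge and its dot facing the camera at (250,430). I correct by 4 mm and close.

{"name": "apply_moves", "arguments": {
  "steps": [
    [[0.018,0.012,0],[0,0,0],1],
    [[0,0,0],[0,0,0],1],
    [[0,0,0],[0,0,0],0],
    [[0,0,0],[0,0,0],0],
    [[0,0,0],[0,0,0],0],
    [[0,0,0],[0,0,0],0],
    [[0,0,0],[0,0,0],0],
    [[0,0,0],[0,0,0],0]
  ]
}}

```text
clock: 4.15
eef_pos: [0.6134, 0.0946, 0.2534]
tool_rot: [0.719, 0.695, -0.001, -0.001]
ft_force: [-6.6, -0.1, 6.0]
grip_width: 0.0449
grasp_force: 71.1
```

```bash
python3 -c "
from h import *
todo([.6135,.0935,.25])"
```

```text
t 4.15 p [0.6134 0.0946 0.2534] xang 88.05 yang -1.95 z [-0.003  0.    -1.   ] F [-6.6 -0.1  6. ] T [ 0.06  1.46 -0.05] w 0.0449 g 71.1 q [0.15 0.49 0.38 1.46 0.   1.76]
shift rows total (fs): [-0.0053  0.0009  0.017 ]
```

{"name": "apply_moves", "arguments": {
  "steps": [
    [[0,0,0],[0,0,-0.015],0],
    [[0,0,0],[0,0,-0.03],0],
    [[0,0,0],[0,0,-0.03],0],
    [[0,0,0],[0,0,-0.03],0],
    [[0,0,0],[0,0,-0.03],0],
    [[0,0,0],[0,0,-0.03],0],
    [[0,0,0],[0,0,-0.03],0],
    [[0,0,0],[0,0,-0.03],0]
  ]
}}

```text
clock: 4.82
eef_pos: [0.6123, 0.0942, 0.2534]
tool_rot: [0.432, 0.902, -0.001, -0.002]
ft_force: [-10.6, -1.2, 6.4]
grip_width: 0.0451
grasp_force: 71.2
```

{"name": "apply_moves", "arguments": {
  "steps": [
    [[0,0,0],[0,0,-0.03],0],
    [[0,0,0],[0,0,-0.03],0],
    [[0,0,0],[0,0,-0.03],0],
    [[0,0,0],[0,0,-0.03],0],
    [[0,0,0],[0,0,-0.03],0],
    [[0,0,0],[0,0,-0.03],0],
    [[0,0,0],[0,0,-0.02],0],
    [[0,0,0],[0,0,-0.01],0]
  ]
}}

```text
clock: 5.48
eef_pos: [0.6117, 0.0933, 0.2534]
tool_rot: [0.118, 0.993, -0.001, -0.003]
ft_force: [-13.7, -2.7, 7.4]
grip_width: 0.0445
grasp_force: 71.2
```

{"name": "apply_moves", "arguments": {
  "steps": [
    [[0,0,0],[0,0,0],0],
    [[0,0,0],[0,0,0],0],
    [[0,0,0],[0,0,0],0],
    [[0,0,0],[0,0,0],0],
    [[0,0,0],[0,0,0],0],
    [[0,0,0],[0,0,0],0],
    [[0,0,0],[0,0,0],0],
    [[0,0,0],[0,0,0],0]
  ]
}}

```text
clock: 6.15
eef_pos: [0.6117, 0.0933, 0.2534]
tool_rot: [0.119, 0.993, -0.001, -0.003]
ft_force: [-12.4, -3.2, 6.3]
grip_width: 0.045
grasp_force: 71.2
```

```bash
python3 -c "
from h import *
st()
snap('side','side2',(150,80,350,280),3)"
```

```text
t 6.15 p [0.6117 0.0933 0.2534] xang 166.35 yang 76.35 z [-0.006 -0.002 -1.   ] F [-12.4  -3.2   6.3] T [-0.64  2.01  0.16] w 0.045 g 71.2 q [ 0.15  0.49  0.38  1.47 -0.    0.39]
```

View pics/side2.png

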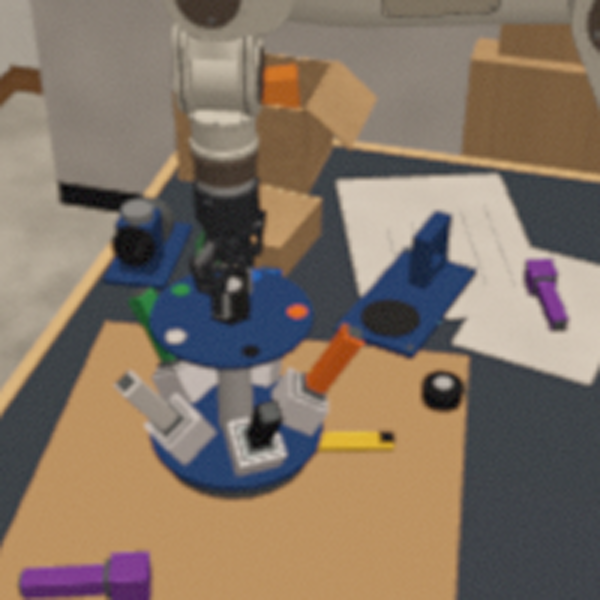

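The wheel turned with the grip: the orange dot is now at (297,311) and the orange gauge leans over the yellow pointer. I release and lift off.

{"name": "apply_moves", "arguments": {
  "steps": [
    [[0,0,0],[0,0,0],1],
    [[0,0,0],[0,0,0],1],
    [[0,0,0],[0,0,0],1],
    [[0,0,0],[0,0,0],1],
    [[0,0,0],[0,0,0],1],
    [[0,0,0],[0,0,0],1],
    [[0,0,-0.05],[0,0,0],1],
    [[0,0,-0.1],[0,0,0],1]
  ]
}}

```text
clock: 6.87
eef_pos: [0.6139, 0.0942, 0.2802]
tool_rot: [0.119, 0.993, -0.001, -0.003]
ft_force: [0.1, 0.4, -0.8]
grip_width: 0.0855
grasp_force: 0.0
```

{"name": "apply_moves", "arguments": {
  "steps": [
    [[0,0,-0.15],[0,0,0],1],
    [[0,0,-0.15],[0,0,0],1],
    [[-0.1,0,0],[0,0,-0.03],1],
    [[0.1,0,-0.1],[0,0,-0.03],1],
    [[0,0,0],[0,0,-0.03],1],
    [[0,0,0],[0,0,-0.03],1],
    [[0,0,0],[0,0,-0.03],1],
    [[0,0,0],[0,0,-0.016],1]
  ]
}}

```text
clock: 7.53
eef_pos: [0.615, 0.0926, 0.3632]
tool_rot: [-0.143, 0.99, -0.0, 0.001]
ft_force: [0.4, 0.9, -0.3]
grip_width: 0.0854
grasp_force: 0.0
```

```bash
python3 - <<'E'
from h import *
st(); A=np.array([.6125,.0938])
for n in("side","top"):
    im,d=snap(n,n+"3"); P=cloud(n,d); hsv=cv2.cvtColor(im,cv2.COLOR_RGB2HSV).astype(int)
    H,S,V=hsv[...,0],hsv[...,1],hsv[...,2]; x,y,z=P[...,0],P[...,1],P[...,2]
    near=(np.hypot(x-A[0],y-A[1])<.24)
    for nm,m,h in (("orange dot",(H<12)&(S>170)&(V>120)&(abs(z-.225)<.008)&near,.225),("yellow",(H>20)&(H<32)&(S>150)&near&(abs(z-.012)<.012),.012),
      ("disc",(abs(z-.225)<.006)&near,.225),("handle",(H<12)&(S>150)&(V>70)&(z<.205)&(z>.08)&near,None)):
        m=cv2.morphologyEx(m.astype(np.uint8),cv2.MORPH_OPEN,np.ones((2,2),np.uint8)) if nm!="orange dot" else m.astype(np.uint8)
        k,l,s,c=cv2.connectedComponentsWithStats(m)
        if k<2: print(n,nm,"none");continue
        i=1+s[1:,4].argmax(); q=P[l==i]
        if h: g=ray(n,np.argwhere(l==i)[:,::-1],h); mm=g.mean(0)
        else: g=q; mm=q.mean(0)
        rr=np.hypot(*(mm[:2]-A)); ang=np.degrees(np.arctan2(mm[1]-A[1],mm[0]-A[0]))%360
        print(n,nm,s[i,4],mm.round(4),"r",rr.round(3),"ang",ang.round(1),"circ",np.round(np.r_[cv2.minEnclosingCircle(g[:,:2].astype(np.float32))[0]],4))
        if nm=="yellow":
            w,vv=np.linalg.eigh(np.cov(g[:,:2].T)); v=vv[:,1]; print("   axis ang",np.degrees(np.arctan2(v[1],v[0]))%180+180, w**.5)
            t=(g[:,:2]-A); print("   max r",np.hypot(*t.T).max())
        if nm=="handle": 
            w,vv=np.linalg.eigh(np.cov(g.T)); print("   dir",vv[:,2].round(3))
E
```

```text
t 7.53 p [0.615  0.0926 0.3632] xang -163.55 yang 106.45 z [ 0.001  0.    -1.   ] F [ 0.4  0.9 -0.3] T [ 0.    0.   -0.01] w 0.0854 g 0.0 q [ 0.15  0.5   0.68  1.75 -0.   -0.14]
side orange dot 9 [0.5355 0.0699 0.225 ] r 0.081 ang 197.2 circ [0.5367 0.0698]
side yellow 127 [0.4565 0.0581 0.012 ] r 0.16 ang 192.9 circ [0.4524 0.0628]
   axis ang 192.66618913482878 [0.00976899 0.02513941]
   max r 0.20920103326719805
side disc 1248 [0.6035 0.111  0.225 ] r 0.019 ang 117.6 circ [0.6059 0.1024]
side handle 168 [0.4899 0.0545 0.1389] r 0.129 ang 197.8 circ [ 0.5061 -0.0366]
   dir [ 0.145 -0.673 -0.726]
top orange dot none
top yellow none
top disc 318 [0.5933 0.1705 0.225 ] r 0.079 ang 104.0 circ [0.5938 0.1696]
top handle none
```

```bash
cat >> h.py <<'E'
def gmodel(A,phi):
    d=np.array([np.cos(phi),np.sin(phi),0]); g=.5*d+np.array([0,0,.866]); y=np.array([-d[1],d[0],0]); x=np.cross(y,g)
    return np.r_[A,0]+.075*d+np.array([0,0,.064]),x,y,g
E
python3 - <<'E'
from h import *
a=np.load("side3.npz"); im=a["im"]; P=cloud("side",a["d"])
print("tip top0",ray("top",[[262,234.7]],.012)[0], "ang",[np.degrees(np.arctan2(t[1]-.0938,t[0]-.6125))%360 for t in ray("top",[[262,234.7]],.012)])
hsv=cv2.cvtColor(im,cv2.COLOR_RGB2HSV).astype(int); z=P[...,2]
m=(hsv[...,0]<12)&(hsv[...,1]>150)&(z>.08)&(z<.205)&(np.hypot(P[...,0]-.6125,P[...,1]-.0938)<.24)&(np.hypot(P[...,0]-.6125,P[...,1]-.0938)>.09)
vis=cv2.resize(im[120:280,180:340][...,::-1],None,fx=3.75,fy=3.75,interpolation=cv2.INTER_CUBIC)
o,x,y,g=gmodel([.6125,.0938],np.radians(196.5))
q=P[m]-o; q=np.c_[q@x,q@y,q@g]; print("handle pts in gauge frame: pct", np.percentile(q,[5,25,50,75,95],axis=0).round(4).tolist(), len(q))
for s in(52,147):
    c=[o+s/1000*g+.014*(i*x+j*y) for i,j in((1,1),(1,-1),(-1,-1),(-1,1))]
    uv=(proj("side",c)-[180,120]+.5)*3.75
    cv2.polylines(vis,[uv.astype(np.int32)],True,(0,255,0) if s==52 else (255,255,0),1)
cv2.imwrite("pics/ov.png",vis)
E
```

```text
tip top0 [0.41909928 0.03712029 0.012     ] ang [np.float64(196.33421362299916)]
handle pts in gauge frame: pct [[-0.0127, -0.016, 0.0576], [-0.0107, -0.013, 0.078], [-0.0042, -0.0111, 0.1058], [0.004, -0.0079, 0.1287], [0.0109, 0.0032, 0.1448]] 174
```

View pics/ov.png

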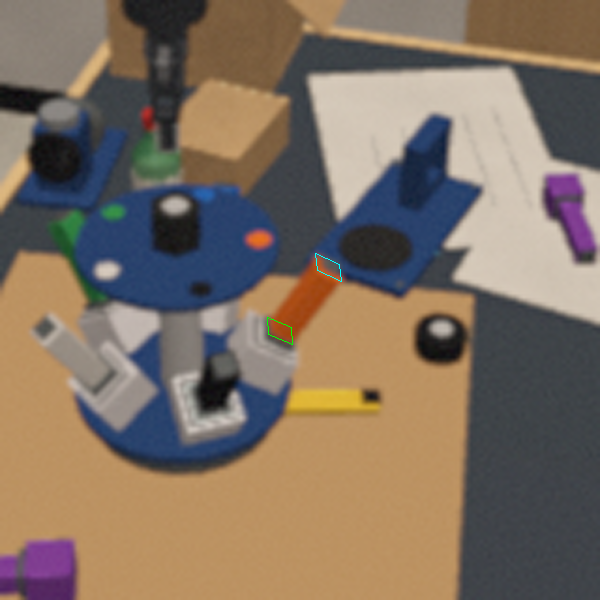

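The outline fits the handle. The orange pocket is at 196.5° and the pointer at 196.3°. Next I tilt the tool 30° to match the gauge's lean.

{"name": "apply_moves", "arguments": {
  "steps": [
    [[0,0,0],[0,-0.0333,0],1],
    [[0,0,0],[0,-0.0333,0],1],
    [[0,0,0],[0,-0.0333,0],1],
    [[0,0,0],[0,-0.0333,0],1],
    [[0,0,0],[0,-0.0334,0],1],
    [[0,0,0],[0,0,0],1],
    [[0,0,0],[0,0,0],1],
    [[0,0,0],[0,0,0],1]
  ]
}}

```text
clock: 8.3
eef_pos: [0.6161, 0.0927, 0.365]
tool_rot: [-0.136, 0.956, 0.036, 0.257]
ft_force: [-0.3, 0.9, 0.7]
grip_width: 0.0855
grasp_force: 0.0
```

```bash
python3 - <<'E'
from h import *
o,x,y,g=gmodel([.6125,.0938],np.radians(196.5)); print(-g)
todo(o+.235*g)
E
```

```text
[ 0.47940987  0.14200767 -0.866     ]
t 8.3 p [0.6161 0.0927 0.365 ] xang -163.8 yang 106.19 z [ 0.482  0.14  -0.865] F [-0.3  0.9  0.7] T [-0.17  0.45  0.02] w 0.0855 g 0.0 q [ 0.11  0.08 -0.02  0.95  0.09 -0.15]
shift rows total (fs): [ 1.0908  0.0052 -0.0692]
```

{"name": "apply_moves", "arguments": {
  "steps": [
    [[0.14,0,-0.01],[0,0,0],1],
    [[0.15,0,-0.01],[0,0,0],1],
    [[0.15,0,-0.01],[0,0,0],1],
    [[0.15,0.005,-0.01],[0,0,0],1],
    [[0.15,0,-0.01],[0,0,0],1],
    [[0.15,0,-0.01],[0,0,0],1],
    [[0.14,0,-0.01],[0,0,0],1],
    [[0.06,0,0],[0,0,0],1]
  ]
}}

```text
clock: 8.97
eef_pos: [0.4265, 0.0384, 0.2666]
tool_rot: [-0.136, 0.956, 0.036, 0.256]
ft_force: [0.0, 0.1, -0.6]
grip_width: 0.0857
grasp_force: 0.0
```

{"name": "apply_moves", "arguments": {
  "steps": [
    [[0,0,0],[0,0,0],1],
    [[0,0,0],[0,0,0],1],
    [[0,0,0],[0,0,0],1],
    [[0,0,0],[0,0,0],1],
    [[0,0,0],[0,0,0],1],
    [[0,0,0],[0,0,0],1],
    [[0,0,0],[0,0,0],1],
    [[0,0,0],[0,0,0],1]
  ]
}}

```text
clock: 9.63
eef_pos: [0.4267, 0.0389, 0.2655]
tool_rot: [-0.136, 0.956, 0.037, 0.256]
ft_force: [0.5, -0.0, -0.4]
grip_width: 0.0856
grasp_force: 0.0
```

```bash
python3 - <<'E'
from h import *
o,x,y,g=gmodel([.6125,.0938],np.radians(196.5))
todo(o+.235*g); todo(o+.120*g)
E
```

```text
t 9.63 p [0.4267 0.0389 0.2655] xang -163.77 yang 106.23 z [ 0.48   0.14  -0.866] F [ 0.5 -0.  -0.4] T [-0.13  0.48 -0.03] w 0.0856 g 0.0 q [-0.   -0.28 -0.59  0.75  0.14 -0.25]
shift rows total (fs): [-0.0105 -0.0007 -0.0057]
t 9.63 p [0.4267 0.0389 0.2655] xang -163.77 yang 106.23 z [ 0.48   0.14  -0.866] F [ 0.5 -0.  -0.4] T [-0.13  0.48 -0.03] w 0.0856 g 0.0 q [-0.   -0.28 -0.59  0.75  0.14 -0.25]
shift rows total (fs): [-0.0107  0.0007  0.5693]
```

{"name": "apply_moves", "arguments": {
  "steps": [
    [[-0.01,0,0],[0,0,0],1],
    [[0,0,0.09],[0,0,0],1],
    [[0,0,0.1],[0,0,0],1],
    [[0,0,0.1],[0,0,0],1],
    [[0,0,0.1],[0,0,0],1],
    [[0,0,0.1],[0,0,0],1],
    [[0,0,0.06],[0,0,0],1],
    [[0,0,0.02],[0,0,0],1]
  ]
}}

```text
clock: 10.3
eef_pos: [0.4824, 0.0554, 0.1656]
tool_rot: [-0.136, 0.957, 0.037, 0.254]
ft_force: [0.2, -0.6, -0.4]
grip_width: 0.0855
grasp_force: 0.0
```

```bash
python3 - <<'E'
from h import *
o,x,y,g=gmodel([.6125,.0938],np.radians(196.5))
todo(o+.120*g); snap("side","side4",(190,120,340,270),4)
E
```

```text
t 10.3 p [0.4824 0.0554 0.1656] xang -163.79 yang 106.24 z [ 0.477  0.14  -0.868] F [ 0.2 -0.6 -0.4] T [-0.14  0.48  0.  ] w 0.0855 g 0.0 q [ 0.04 -0.04 -0.69  0.41  0.12 -0.21]
shift rows total (fs): [-0.0085 -0.0007 -0.0086]
```

View pics/side4.png

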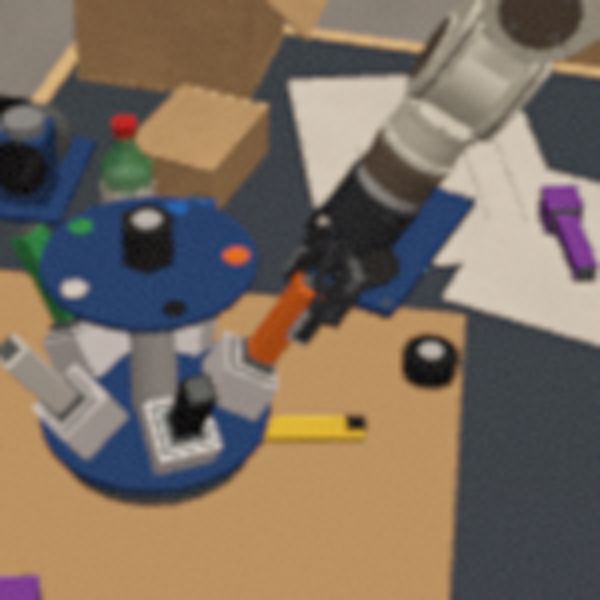

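The crop shows the jaws around the orange handle at about (300,290), clear of the top disc. I close and check.

{"name": "apply_moves", "arguments": {
  "steps": [
    [[-0.008,0,0],[0,0,0],1],
    [[0,0,0],[0,0,0],0],
    [[0,0,0],[0,0,0],0],
    [[0,0,0],[0,0,0],0],
    [[0,0,0],[0,0,0],0],
    [[0,0,0],[0,0,0],0],
    [[0,0,0],[0,0,0],0],
    [[0,0,0],[0,0,0],0]
  ]
}}

```text
clock: 11.02
eef_pos: [0.4844, 0.0555, 0.1693]
tool_rot: [-0.136, 0.956, 0.036, 0.257]
ft_force: [-4.5, -1.5, 6.3]
grip_width: 0.0274
grasp_force: 59.4
```

{"name": "apply_moves", "arguments": {
  "steps": [
    [[0,0,0],[0,0,0],0],
    [[0,0,0],[0,0,0],0],
    [[0,0,-0.01],[0,0,0],0],
    [[0,0,-0.015],[0,0,0],0],
    [[0,0,-0.02],[0,0,0],0],
    [[0,0,-0.02],[0,0,0],0],
    [[0,0,-0.02],[0,0,0],0],
    [[0,0,0],[0,0,0],0]
  ]
}}

```text
clock: 11.68
eef_pos: [0.476, 0.0532, 0.1841]
tool_rot: [-0.136, 0.956, 0.037, 0.256]
ft_force: [0.4, 0.8, -1.1]
grip_width: 0.0276
grasp_force: 59.5
```

```bash
python3 - <<'E'
from h import *
o,x,y,g=gmodel([.6125,.0938],np.radians(196.5))
todo(o+.120*g)
E
```

```text
t 11.68 p [0.476  0.0532 0.1841] xang -163.78 yang 106.22 z [ 0.481  0.14  -0.866] F [ 0.4  0.8 -1.1] T [0.02 0.26 0.01] w 0.0276 g 59.5 q [ 0.04 -0.08 -0.67  0.47  0.12 -0.21]
shift rows total (fs): [0.0082 0.001  0.0884]
```

{"name": "apply_moves", "arguments": {
  "steps": [
    [[0,0,-0.03],[0,0,0],0],
    [[0,0,-0.04],[0,0,0],0],
    [[0,0,-0.05],[0,0,0],0],
    [[0,0,-0.06],[0,0,0],0],
    [[0,0,-0.06],[0,0,0],0],
    [[0,0,-0.06],[0,0,0],0],
    [[0,0,-0.05],[0,0,0],0],
    [[0,0,-0.03],[0,0,0],0]
  ]
}}

```text
clock: 12.35
eef_pos: [0.4377, 0.0422, 0.2489]
tool_rot: [-0.136, 0.957, 0.036, 0.255]
ft_force: [0.5, -0.5, -3.3]
grip_width: 0.0274
grasp_force: 59.8
```

```bash
python3 - <<'E'
from h import *
o,x,y,g=gmodel([.6125,.0938],np.radians(196.5))
e,r=st(); print("s of TCP",(e-o)@g)
im,d=snap("side","side5",(190,100,340,250),4)
E
```

```text
t 12.35 p [0.4377 0.0422 0.2489] xang -163.81 yang 106.19 z [ 0.478  0.139 -0.867] F [ 0.5 -0.5 -3.3] T [-0.3   0.88 -0.02] w 0.0274 g 59.8 q [ 0.01 -0.24 -0.61  0.7   0.14 -0.24]
s of TCP 0.2137169934714202
```

View pics/side5.png

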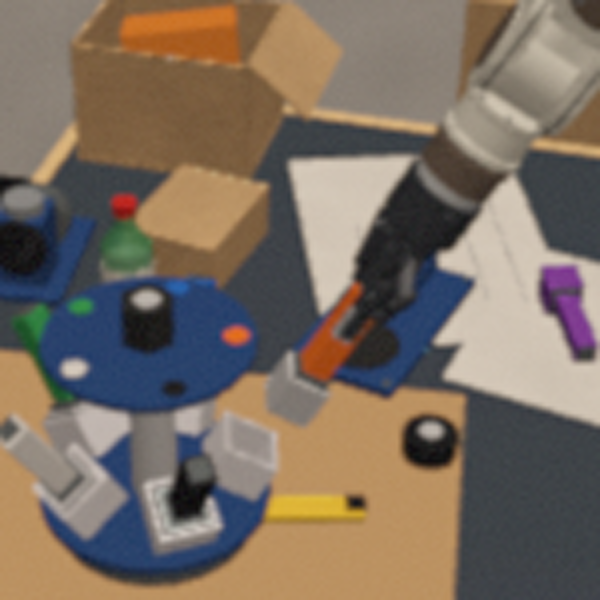

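The gauge is fully out and the pocket at (240,450) is empty. The other gauges stay seated. I turn the gauge upright.

{"name": "apply_moves", "arguments": {
  "steps": [
    [[0,0,0],[0,0.015,0],0],
    [[0,0,0],[0,0.025,0],0],
    [[0,0,0],[0,0.03,0],0],
    [[0,0,0],[0,0.03,0],0],
    [[0,0,0],[0,0.03,0],0],
    [[0,0,0],[0,0.025,0],0],
    [[0,0,0],[0,0.011,0],0],
    [[0,0,0],[0,0,0],0]
  ]
}}

```text
clock: 13.07
eef_pos: [0.4408, 0.043, 0.2478]
tool_rot: [-0.141, 0.99, 0.0, -0.001]
ft_force: [-0.5, 0.1, -2.8]
grip_width: 0.0273
grasp_force: 59.7
```

```bash
python3 - <<'E'
from h import *
todo([.470,-.220,.20])
E
```

```text
t 13.07 p [0.4408 0.043  0.2478] xang -163.74 yang 106.26 z [-0.001  0.    -1.   ] F [-0.5  0.1 -2.8] T [ 0.02 -0.03  0.02] w 0.0273 g 59.7 q [ 0.1   0.13 -0.13  1.31  0.   -0.19]
shift rows total (fs): [ 0.2276 -1.3036  0.2386]
```

{"name": "apply_moves", "arguments": {
  "steps": [
    [[0.01,-0.06,0],[0,0,0],0],
    [[0.02,-0.11,0],[0,0,0],0],
    [[0.02,-0.12,0.02],[0,0,0],0],
    [[0.02,-0.12,0.02],[0,0,0],0],
    [[0.02,-0.12,0.02],[0,0,0],0],
    [[0.02,-0.12,0.02],[0,0,0],0],
    [[0.02,-0.12,0.02],[0,0,0],0],
    [[0.02,-0.12,0.02],[0,0,0],0]
  ]
}}

```text
clock: 13.73
eef_pos: [0.4598, -0.1378, 0.2246]
tool_rot: [-0.141, 0.99, 0.0, 0.001]
ft_force: [0.4, -0.6, -2.8]
grip_width: 0.0272
grasp_force: 60.1
```

{"name": "apply_moves", "arguments": {
  "steps": [
    [[0.02,-0.12,0.02],[0,0,0],0],
    [[0.02,-0.12,0.02],[0,0,0],0],
    [[0.02,-0.1,0.02],[0,0,0],0],
    [[0.015,-0.06,0.02],[0,0,0],0],
    [[0,-0.01,0],[0,0,0],0],
    [[0,0,0],[0,0,0],0],
    [[0,0,0],[0,0,0],0],
    [[0,0,0],[0,0,0],0]
  ]
}}

```text
clock: 14.4
eef_pos: [0.4691, -0.2185, 0.2093]
tool_rot: [-0.142, 0.99, 0.0, 0.001]
ft_force: [-0.3, -0.2, -2.4]
grip_width: 0.0277
grasp_force: 60.1
```

```bash
python3 - <<'E'
from h import *
todo([.470,-.220,.20])
im,d=snap("side","side6",(220,80,370,230),4)
P=cloud("side",d); hsv=cv2.cvtColor(im,cv2.COLOR_RGB2HSV).astype(int); x,y,z=P[...,0],P[...,1],P[...,2]
reg=(np.hypot(x-.47,y+.22)<.045)
for lo in(.07,.085,.10,.115,.135,.15):
    m=reg&(z>lo)&(z<lo+.012)
    if m.sum()>3: print(lo,m.sum(),P[m].mean(0).round(4),P[m].min(0).round(3),P[m].max(0).round(3))
m=reg&(z>.03); print("lowest z",np.percentile(z[m],[0,1,3]))
E
```

```text
t 14.4 p [ 0.4691 -0.2185  0.2093] xang -163.71 yang 106.29 z [ 0.002  0.001 -1.   ] F [-0.3 -0.2 -2.4] T [ 0.07 -0.03 -0.06] w 0.0277 g 60.1 q [-0.44  0.29 -0.03  1.25  0.   -0.72]
shift rows total (fs): [-0.0024 -0.0085  0.0463]
0.085 13 [ 0.4617 -0.1991  0.093 ] [ 0.443 -0.204  0.089] [ 0.482 -0.193  0.097]
0.1 24 [ 0.4624 -0.1982  0.1061] [ 0.439 -0.208  0.1  ] [ 0.482 -0.186  0.112]
0.115 25 [ 0.4623 -0.1996  0.1206] [ 0.439 -0.209  0.115] [ 0.485 -0.188  0.126]
0.135 34 [ 0.4645 -0.208   0.1406] [ 0.446 -0.239  0.135] [ 0.486 -0.194  0.147]
0.15 17 [ 0.4677 -0.2087  0.156 ] [ 0.452 -0.221  0.151] [ 0.481 -0.198  0.161]
lowest z [0.08881915 0.09798735 0.11139546]
```

View pics/side6.png

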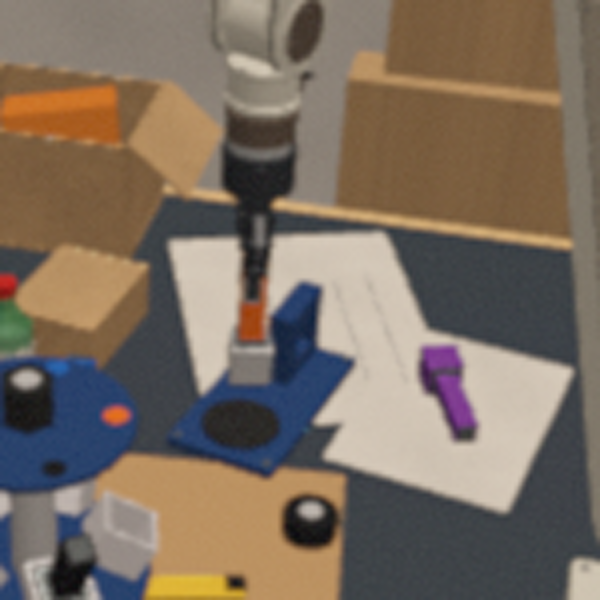

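The gauge hangs upright over the pad, with its foot at (252,362), clear of the bracket. I lower it to just above the pad.

{"name": "apply_moves", "arguments": {
  "steps": [
    [[0,-0.007,0.03],[0,0,0],0],
    [[0,0,0.06],[0,0,0],0],
    [[0,0,0.06],[0,0,0],0],
    [[0,0,0.06],[0,0,0],0],
    [[0,0,0.05],[0,0,0],0],
    [[0,0,0.03],[0,0,0],0],
    [[0,0,0.02],[0,0,0],0],
    [[0,0,0],[0,0,0],0]
  ]
}}

```text
clock: 15.12
eef_pos: [0.4692, -0.2205, 0.1461]
tool_rot: [-0.141, 0.99, 0.001, 0.0]
ft_force: [-0.0, -0.5, -2.9]
grip_width: 0.0273
grasp_force: 60.1
```

```bash
python3 - <<'E'
from h import *
todo([.470,-.220,.1396])
E
```

```text
t 15.12 p [ 0.4692 -0.2205  0.1461] xang -163.76 yang 106.24 z [ 0.     0.001 -1.   ] F [-0.  -0.5 -2.9] T [ 0.05 -0.04 -0.  ] w 0.0273 g 60.1 q [-0.44  0.34 -0.13  1.1   0.   -0.72]
shift rows total (fs): [-0.0045  0.0013  0.0326]
```

{"name": "apply_moves", "arguments": {
  "steps": [
    [[0,0,0.005],[0,0,0],0],
    [[0,0,0.005],[0,0,0],0],
    [[0,0,0.005],[0,0,0],0],
    [[0,0,0.005],[0,0,0],0],
    [[0,0,0.003],[0,0,0],0],
    [[0,0,0.002],[0,0,0],0],
    [[0,0,0],[0,0,0],0],
    [[0,0,0],[0,0,0],0]
  ]
}}

```text
clock: 15.78
eef_pos: [0.4696, -0.2209, 0.142]
tool_rot: [-0.141, 0.99, 0.0, 0.001]
ft_force: [-0.1, 0.1, -3.2]
grip_width: 0.0275
grasp_force: 60.1
```

{"name": "apply_moves", "arguments": {
  "steps": [
    [[0,0,0.003],[0,0,0],0],
    [[0,0,0.003],[0,0,0],0],
    [[0,0,0.002],[0,0,0],0],
    [[0,0,0],[0,0,0],0],
    [[0,0,0.002],[0,0,0],0],
    [[0,0,0],[0,0,0],0],
    [[0,0,0],[0,0,0],0],
    [[0,0,0],[0,0,0],0]
  ]
}}

```text
clock: 16.45
eef_pos: [0.4696, -0.2209, 0.14]
tool_rot: [-0.141, 0.99, 0.0, 0.001]
ft_force: [0.3, 0.3, -1.9]
grip_width: 0.0271
grasp_force: 60.1
```

{"name": "apply_moves", "arguments": {
  "steps": [
    [[0,0,0.002],[0,0,0],0],
    [[0,0,0],[0,0,0],0],
    [[0,0,0.002],[0,0,0],0],
    [[0,0,0],[0,0,0],0],
    [[0,0,0],[0,0,0],0],
    [[0,0,0],[0,0,0],0],
    [[0,0,0],[0,0,0],0],
    [[0,0,0],[0,0,0],0]
  ]
}}

```text
clock: 17.12
eef_pos: [0.4696, -0.2209, 0.1392]
tool_rot: [-0.141, 0.99, 0.0, 0.001]
ft_force: [0.4, -0.2, -3.7]
grip_width: 0.0272
grasp_force: 60.1
```

{"name": "apply_moves", "arguments": {
  "steps": [
    [[0,0,0.003],[0,0,0],0],
    [[0,0,0],[0,0,0],0],
    [[0,0,0.002],[0,0,0],0],
    [[0,0,0],[0,0,0],0],
    [[0,0,0],[0,0,0],0],
    [[0,0,0],[0,0,0],0],
    [[0,0,0],[0,0,0],0],
    [[0,0,0],[0,0,0],0]
  ]
}}

```text
clock: 17.78
eef_pos: [0.4699, -0.221, 0.1388]
tool_rot: [-0.141, 0.99, -0.0, 0.001]
ft_force: [-0.4, 0.6, 6.4]
grip_width: 0.0271
grasp_force: 61.3
```

The gauge has touched down gently, with about 9 N of change in the vertical force. I open, then withdraw straight up.

{"name": "apply_moves", "arguments": {
  "steps": [
    [[0,0,0],[0,0,0],1],
    [[0,0,0],[0,0,0],1],
    [[0,0,0],[0,0,0],1],
    [[0,0,0],[0,0,0],1],
    [[0,0,0],[0,0,0],1],
    [[0,0,0],[0,0,0],1],
    [[0,0,0],[0,0,0],1],
    [[0,0,-0.03],[0,0,0],1]
  ]
}}

```text
clock: 18.45
eef_pos: [0.4688, -0.2205, 0.1432]
tool_rot: [-0.141, 0.99, 0.001, -0.0]
ft_force: [0.3, 0.3, 0.3]
grip_width: 0.0856
grasp_force: 0.0
```

{"name": "apply_moves", "arguments": {
  "steps": [
    [[0,0,-0.06],[0,0,0],1],
    [[0,0,-0.1],[0,0,0],1],
    [[0,0,-0.12],[0,0,0],1],
    [[0,0,-0.12],[0,0,0],1],
    [[0,0,-0.12],[0,0,0],1],
    [[0,0,-0.1],[0,0,0],1],
    [[0,0,-0.05],[0,0,0],1],
    [[0,0,0],[0,0,0],1]
  ]
}}

```text
clock: 19.12
eef_pos: [0.4706, -0.2215, 0.2812]
tool_rot: [-0.141, 0.99, -0.001, 0.003]
ft_force: [0.3, 0.4, 0.0]
grip_width: 0.0854
grasp_force: 0.0
```

```bash
python3 - <<'E'
from h import *
st()
im,d=snap("side","side7",(170,110,370,260),4)
P=cloud("side",d); x,y,z=P[...,0],P[...,1],P[...,2]
reg=(np.hypot(x-.47,y+.22)<.045)
for lo in(.03,.05,.08,.11,.13,.155):
    m=reg&(z>lo)&(z<lo+.015)
    if m.sum()>3: print(lo,m.sum(),P[m].mean(0).round(4),P[m].min(0).round(3),P[m].max(0).round(3))
E
```

```text
t 19.12 p [ 0.4706 -0.2215  0.2812] xang -163.78 yang 106.22 z [ 0.007 -0.002 -1.   ] F [0.3 0.4 0. ] T [ 0.   -0.04 -0.02] w 0.0854 g 0.0 q [-0.44  0.26  0.12  1.42  0.   -0.72]
0.03 33 [ 0.4627 -0.2012  0.0372] [ 0.439 -0.211  0.03 ] [ 0.486 -0.19   0.045]
0.05 40 [ 0.465  -0.2077  0.0581] [ 0.44  -0.237  0.05 ] [ 0.492 -0.192  0.065]
0.08 21 [ 0.467  -0.2113  0.0876] [ 0.452 -0.228  0.08 ] [ 0.483 -0.202  0.095]
0.11 21 [ 0.4649 -0.2081  0.1171] [ 0.45  -0.219  0.111] [ 0.477 -0.198  0.124]
0.13 20 [ 0.4638 -0.2093  0.1372] [ 0.451 -0.214  0.131] [ 0.478 -0.205  0.144]
0.155 34 [ 0.4664 -0.2152  0.1638] [ 0.453 -0.231  0.156] [ 0.482 -0.201  0.17 ]
```

View pics/side7.png

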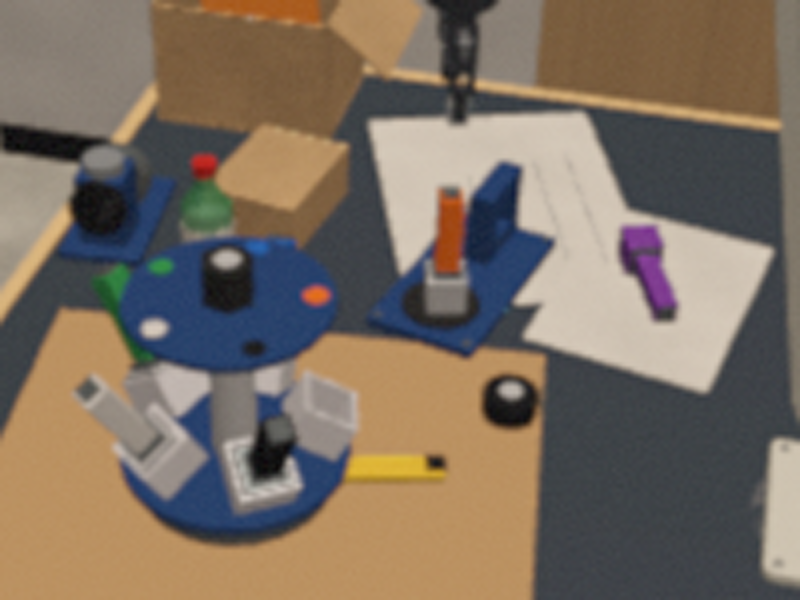

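The orange gauge stands upright at (445,260), its foot well inside the black pad and its top at 168 mm as expected. The gripper is clear, the wheel is still aligned and the other gauges are seated.

```bash
python3 -c "
from workcell import bot
print(bot.job_done())"
```

```text
the job is handed in; nothing more can be done
None
```

The rack was turned to the pointer, and the orange gauge was drawn out and now stands released and upright on the black pad; the job was handed in at about 19 s, and no verdict came back.

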